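# Wind a crank-driven vice closed on a block

### The job

Fit the loose crank fully down onto the square shaft end of the low blue vice, hold it by its spinning grip and wind it clockwise, turn after turn without letting it ride up off the shaft, until you feel the jaw clamp the pine block firmly against the fixed jaw. Stop there so that the soft wood is not crushed, and let go, leaving the crank on the shaft; do not push the jaw or the block with the gripper, and leave the other things on the bench where they are.

Things in the scene. Friction and masses are not known exactly. Their poses are not given: they have to be found in the camera images.
- vice: Fixed low machine vice. Origin: underside of its bed on the bench, straight below the shaft axis; z up; +y runs along the bed from the blue gearbox to the fixed jaw. Bed 100 (x) x 235 (y, -33 to 202) x 12 mm high; gearbox 64 x 60 mm round the shaft axis, top 45 mm up; jaws 96 mm wide, tops 42 mm up.
- shaft: Steel drive shaft on the gearbox, origin on its axis 45 mm above the bench. Clockwise seen from above closes the jaw by 15 mm a turn; 2 to 3 turns bring it to the block. It drags with about 0.15 N m (2.7 N at the crank's grip), also in reverse, so the vice stays tight when let go.
- shaft_seat (a point): Centre of the top face of the shaft's round collar (radius 16 mm), 50 mm above the bench; turns with the shaft. On it stands the square end: 14 x 14 mm, 17 mm high, topped by a 10.5 mm square pilot 3 mm high. x and y are parallel to the square's faces, z up.
- crank: Loose steel crank, 0.28 kg, standing on its hub. Origin: centre of the hub's underside, the mouth of a square socket 15.6 mm wide (2 mm chamfer), 22 mm deep, open downwards, sides parallel to x and y; fits in any quarter turn, seated when this point is on shaft_seat. Hub 30 x 30 x 27 mm. Arm top 26 mm high, to the grip at x = +55 mm; counterweight ball, radius 13 mm, at x = -42 mm, top 34 mm high.
- crank_boss (a point): On the crank's axis, 45 mm above its underside: where to lift it. Middle of the gripping height of the square boss on the hub, 24 x 24 mm (sides parallel to the crank's x and y), from 27 to 57 mm above the underside.
- grip_mid (a point): On the axis of the crank's upright black grip (radius 10.5 mm, from 27 to 69 mm above the hub's underside), 49 mm above the underside. The grip spins freely on its pin, so a gripper may keep its own direction while carrying it round the circle of 55 mm radius.
- jaw: Moving jaw of the vice, blue with a steel face; origin on the bed under its middle; slides along the vice's +y as it closes. It presses the block with about 23 N for each newton of tangential push at the grip beyond the 2.7 N drag: firm at a push of about 5 to 8 N, and above about 11 N (200 N on the block) the wood is crushed.
- jaw_face (a point): Centre of the moving jaw's steel gripping face, 27 mm above the bench.
- fixed_face (a point): Centre of the fixed jaw's steel gripping face, 27 mm above the bench; axes as the vice's.
- block: Loose pine block 35 x 110 x 22 mm, 0.2 kg, lying on the vice bed between the jaws, origin at the centre of its underside, its 110 mm side (y) along the jaws. It may stand up to about 10 mm off the fixed jaw; the moving jaw pushes it there.
- cut_gear_1: Loose bystander: grey cut gear, 78 mm across, 10 mm thick, lying flat; origin centre of its underside.
- tape_masking: Loose bystander: roll of beige masking tape, 104 mm across, 24 mm high; origin centre of its underside.
- garnet_jar: Loose bystander: dark red jar with white lid, 70 mm across, 99 mm high; origin centre of its underside.

How it is judged (in metres and radians):
On the way, in this order (a step that is already met when the one before it is completed fails the run):
1. the crank is fully down on the square shaft end, the jaw still open (horizontal distance between crank and shaft_seat below 0.004 m and z of crank in the frame of shaft_seat below 0.004 m and contact force between jaw and block below 5 N), for 0.2 s.
2. the jaw presses the block with 30 N or more (contact force between jaw and block above 30 N), for 0.1 s.
At the end, for the whole second after the job is handed in: The block is clamped against the fixed jaw (the jaw still presses it with more than 15 N, the block's centre within 22 mm of the fixed face), and the crank sits on the shaft at rest, within 4 mm of fully down and centred (contact force between jaw and block above 15 N and y of block in the frame of fixed_face above -0.022 m and horizontal distance between crank and shaft_seat below 0.004 m and z of crank in the frame of shaft_seat below 0.004 m and linear speed of crank below 0.01 m/s); the robot touches nothing.
It fails at once if the block is crushed: the jaw presses it with more than 200 N (contact force between jaw and block above 200 N).
It fails at once if the crank rides up more than 9 mm or comes off the shaft once winding has begun (the jaw has moved 6 mm) (distance of jaw_face from where it was at the start of the episode above 0.006 m and (z of crank in the frame of shaft_seat above 0.009 m or horizontal distance between crank and shaft_seat above 0.012 m)).
It fails at once if the robot pushes the jaw or the block itself (contact force between any of the arm, the fingers and jaw above 3 N or contact force between any of the arm, the fingers and block above 3 N).
It fails at once if a bystander is pushed more than 30 mm (distance of any of cut_gear_1, tape_masking, garnet_jar from where it was at the start of the episode above 0.03 m).
It also fails if it takes over 72 s, if anything falls off the work surface, if the arm or the gripper's body presses on something with over 40 N, if the wrist force passes 120 N, or if a joint passes its speed limit or range.

### The arm

A 6-joint arm with a two-finger parallel gripper is mounted at the origin on a cart in front of the work surface, level with it; the furniture and walls round the work are solid. World frame = base frame: x ahead of the robot, y to its left, z up, the work surface at z = 0. Lengths are in mm, angles in rad, forces in N, time in s.
With the tool pointing down it reaches from about 375 to 900 mm from the base axis. Payload 3.1 kg.
Tool frame: the origin (TCP) lies at the very end of the fingers, on their centre line; the grasp point (between the pads) lies manip.grasp_offset behind it (manip.grasp_offset is the distance from the TCP to the grasp point, in mm); z points along the fingers, y is the line along which they close (so a half turn about z gives the same grasp; the last joint's range is limited). The gripper opens to 87 mm and grips with 3 to 60 N. Pads are 19 mm wide; open, the fingers measure 117 mm over their backs; the gripper's body (75 mm by 190 mm) begins 51 mm behind the grasp point.
Start: joints at [-1.321, 0.527, 1.433, -0, 1.181, -0.178], TCP at [259.313, -568.642, 222.548] pointing down, gripper open.
Joint ranges: [-3.08, 3.08], [-0.75, 2.2], [0.22, 2.44], [-1.43, 4.57], [0, 2.65], [-2.85, 2.85]. Speed limits (rad/s): [2.79, 2.79, 3.14, 3.14, 3.14, 3.14].

### API

Orientations are given as a rotation vector (axis times angle).
In Python, from station import manip gives the robot as it stands.
- The arm moves only by the shell command python3 -m jog 'ROWS' [OPENING] [FORCE]. ROWS is JSON, a list that holds one entry, the list of rows, each a list of 4 numbers: the shift along the world's x, y, z in m, then the turn about the world's z in rad. In form: [[[x, y, z, yaw], ...]]. A call has exactly 10 rows; each row shifts and turns the commanded pose from where the row before left it; what a row does not reach is not made up. A row lasts 1/8 s, in which the tool goes at most 62.5 mm and 10.7 degrees, less where a joint would pass 70% of its speed; a pose out of reach is approached as far as the arm can. A call with a gripper value outside its range is refused whole. OPENING is the closure, from 0 (fully open) to 1 (shut), set as the call begins (- or left out, the last holds). The fingers move at their own pace and stop on an object; FORCE is the grip in N (left out, the last holds). Time passes only in rows, so rows that do not move let the fingers close, or fill a call up. It gives the time, the measured TCP pose, the force, the opening and the grip force at its end, in the units of the state.
- manip.read_state(): the state, without advancing time (a new reading comes with each control period).
- manip.capture(name): name is "side" or "top"; returns (picture, depth): 400x640x3 uint8, red, green, blue; 400x640 float32, mm along the optical axis (not along the pixel's ray), 0 where there is no reading.
- manip.get_calibration(name): a dict with "fx", "fy", "cx", "cy" (pixels), "rvec" (rotation vector, rad) and "tvec" (3), from world to camera coordinates, as OpenCV has them. Camera axes: x right, y down, z forward; pixel columns grow to the right and rows downward; lengths in mm; the calibration is good to about 2 mm. A picture is of the moment at which its call begins. get_calibration takes no time and is no camera call.
- manip.close_job(): hands the job in; it is judged then, once.
The state is a dict: "t": time; "joint_pos": joint angles; "dq": joint speeds; "joint_efforts": joint torques, N m; "ee_pos": TCP position; "tool_rot": TCP orientation; "wrist_force": force on the tool from outside, world axes, zero at the start; "wrist_torque": the same for the moment, N m; "opening": opening from 0.0 (shut) to 1.0 (fully open); "grasp_force": force on a finger pad.
Only numpy, scipy, OpenCV 4.12 (cv2) and the standard library are available. Lean on these libraries where they do the work, as an engineer would, in place of code of your own. Each camera call takes 0.05 s, during which the arm holds its last target. There are 200 camera calls.

## Working session

There is one attempt and no reset: what is moved stays moved. The work goes in short steps, Python scripts to look and compute and a shell command to move; the robot and the scene stay as the last step left them, time stands still between calls to the robot, and variables do not carry over. Pictures are saved under pics/ and viewed, at most 10 in all, crops included, and the job is handed in when it is done.

```bash
mkdir -p pics
cat > h.py <<'E'
import numpy as np,cv2
from station import manip
def cal(n):
    c=manip.get_calibration(n);R=cv2.Rodrigues(np.array(c['rvec'],float))[0];t=np.array(c['tvec'],float).ravel();return c,R,t
def ray(n,u,v,z):
    c,R,t=cal(n);d=R.T@np.array([(u-c['cx'])/c['fx'],(v-c['cy'])/c['fy'],1]);o=-R.T@t
    return o+d*(z-o[2])/d[2]
def cloud(n,D):
    c,R,t=cal(n);v,u=np.mgrid[:D.shape[0],:D.shape[1]]
    P=np.stack([(u-c['cx'])/c['fx']*D,(v-c['cy'])/c['fy']*D,D],-1)
    return (P-t)@R
def snap(n,f):
    I,D=manip.capture(n);cv2.imwrite('pics/'+f+'.png',I[...,::-1]);np.save(f+'.npy',D);return I,D
E
python3 - <<'E'
from h import *
for n in('top','side'):
    snap(n,n+'0');c,R,t=cal(n);print(n,c['fx'],-R.T@t,R[2])
print(manip.read_state(),manip.grasp_offset)
E
```

```text
top 379.77340167044434 [ 531.47237851   15.41718263 1135.72929162] [ 0.10791027 -0.00448149 -0.99415054]
side 442.41600478358146 [176.44559819 850.57116889 633.56909539] [ 0.39587463 -0.76441084 -0.50888049]
{'t': 0.1, 'joint_pos': array([-1.32147229e+00,  5.28378702e-01,  1.43377631e+00,  1.04936168e-05,
        1.18144667e+00, -1.78482000e-01]), 'dq': array([-0.00104119, -0.00104696, -0.0032971 ,  0.000241  ,  0.00139106,
       -0.00068167]), 'joint_efforts': array([-6.63526898e-04, -4.40985346e+01, -1.77149945e+01,  6.35560602e-02,
        5.34154521e-02, -4.39509813e-05]), 'ee_pos': array([ 259.16790947, -567.99157722,  221.6654588 ]), 'tool_rot': array([-3.06803426e+00, -6.66450986e-01,  9.64615578e-05]), 'wrist_force': array([-0.10104154, -0.12784633, -0.30203204]), 'wrist_torque': array([ 0.02094707,  0.00157639, -0.02915671]), 'grasp_force': 0.0, 'opening': 1.0064072005839924} 18.700000000000003
```

View pics/top0.png

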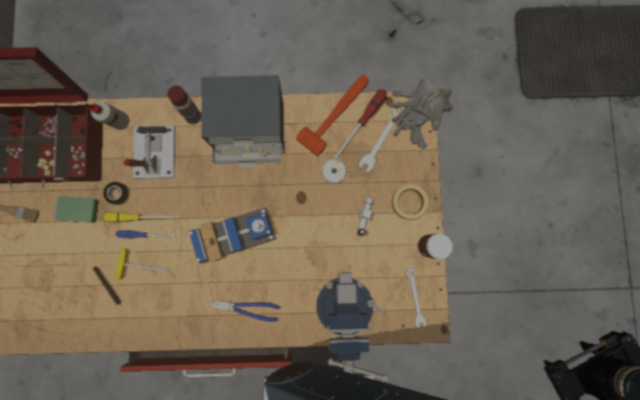

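View pics/side0.png

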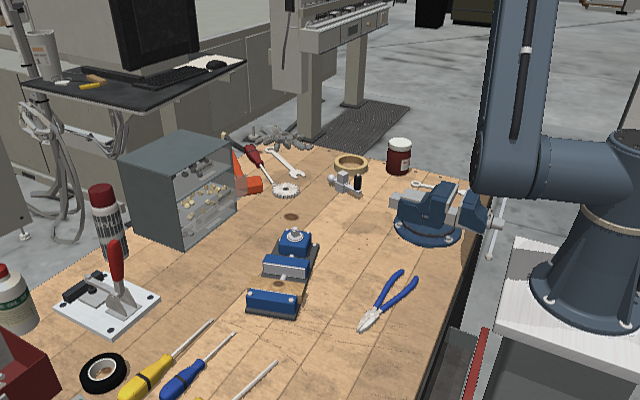

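The top view shows the vice around (235,235) with its gearbox near (260,226), and the crank near (366,215). The tape is at (410,202), the jar at (437,246) and the gear at (334,171). Next I'll enlarge the relevant crops.

Run:
```python
from h import *
a=cv2.imread('pics/top0.png');b=cv2.imread('pics/side0.png')
A=cv2.resize(a[190:270,185:285],None,fx=4,fy=4,interpolation=3)
B=cv2.resize(a[185:265,335:435],None,fx=4,fy=4,interpolation=3)
C=cv2.resize(b[215:325,235:335],None,fx=2.4,fy=2.4,interpolation=3)
E_=cv2.resize(b[145:215,300:400],None,fx=4,fy=4,interpolation=3)
o=np.zeros((600,800,3),np.uint8);o[:320,:400]=A;o[:320,400:]=B;o[320:584,:240]=C;o[320:600,400:]=E_
cv2.imwrite('pics/crop0.png',o)
```

```text
(no output)
```

View pics/crop0.png

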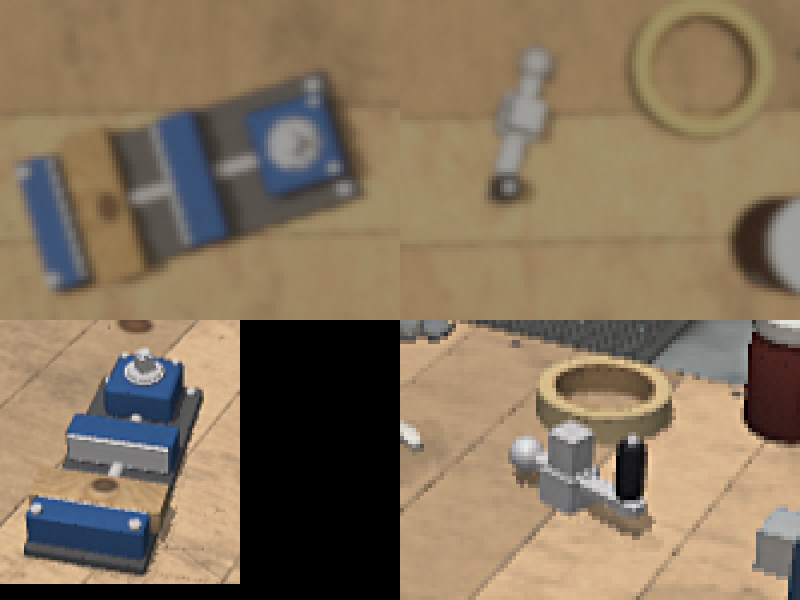

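Crop: the collar centre is at top pixel ≈(258.2,225.5). On the crank, the ball is ≈(369,200.5), the boss ≈(366,212.5) and the grip ≈(361.8,231.7). The crank stands upright. Next I'll measure from masks and depth.

Run:
```python
from h import *
for nm,u,v,z in [('collar',258.2,225.5,55),('ball',369,200.5,25),('boss',366,212.5,57),('grip',361.8,231.7,69)]: print(nm,ray('top',u,v,z).round(1))
for n in('top','side'):
    I=cv2.imread(f'pics/{n}0.png');D=np.load(n+'0.npy');P=cloud(n,D);ok=D>0
    hsv=cv2.cvtColor(I,cv2.COLOR_BGR2HSV)
    def st(nm,m):
        q=P[m&ok]
        if len(q)==0: print(n,nm,0);return
        print(n,nm,len(q),'med',np.median(q,0).round(1),'mid',((q.min(0)+q.max(0))/2).round(1),'ext',np.ptp(q,axis=0).round(1))
    c=ray('top',366,212.5,40); g=ray('top',258.2,225.5,50)
    near=lambda p,r:np.hypot(P[...,0]-p[0],P[...,1]-p[1])<r
    print(n,'bench z',np.median(P[near(c,150)&ok][:,2]))
    m=near(c,100)&(hsv[...,1]<80)
    st('bosstop',near(c,25)&(P[...,2]>50)&(P[...,2]<62))
    st('grip/ high',near(c,80)&(P[...,2]>45)&(hsv[...,2]<60))
    st('ball',near(c,80)&(P[...,2]>10)&(P[...,2]<40)&(hsv[...,1]<80))
    st('shaft',near(g,30)&(P[...,2]>58))
    st('collar',near(g,30)&(P[...,2]>46)&(P[...,2]<56)&(hsv[...,1]<90))
    bl=near(g,260)&(hsv[...,0]>100)&(hsv[...,0]<125)&(hsv[...,1]>120)&(P[...,2]>36)&(P[...,2]<52)
    k,lab,s,ce=cv2.connectedComponentsWithStats(bl.astype(np.uint8))
    for i in range(1,k):
        if s[i,4]>30:
            q=P[(lab==i)&ok][:,:2].astype(np.float32);r=cv2.minAreaRect(q);print(n,'blue',ce[i].round(1),s[i,4],r)
```

```text
collar [587.1 161.9  55. ]
ball [ 653.2 -161.    25. ]
boss [ 615.6 -145.9   57. ]
grip [ 561. -130.   69.]
top bench z 0.6286991053493485
top bosstop 71 med [ 614.2 -145.6   56.9] mid [ 614.4 -147.2   55.9] ext [28.4 26.1 11.8]
top grip/ high 0
top ball 174 med [ 628.3 -146.8   27.1] mid [ 619.9 -147.7   24.2] ext [93.9 44.9 27.3]
top shaft 27 med [587.7 163.3  68.3] mid [588.1 164.   67.7] ext [17.1 16.4 12. ]
top collar 119 med [586.6 160.3  49.4] mid [591.4 160.9  50.7] ext [46.1 45.6  9.3]
top blue [255.1 219.3] 47 ((604.033935546875, 166.68429565429688), (21.269384384155273, 52.06938171386719), 8.180193901062012)
top blue [232.8 234.1] 198 ((564.9534912109375, 236.68795776367188), (86.99064636230469, 19.417457580566406), 15.862441062927246)
top blue [256.7 234.3] 38 ((562.1105346679688, 164.94827270507812), (40.83790969848633, 16.6226863861084), 83.9478988647461)
top blue [196.8 245.6] 89 ((533.0809326171875, 338.9844970703125), (77.61621856689453, 10.263131141662598), 15.840737342834473)
side bench z -0.7746563224021337
side bosstop 52 med [ 610.5 -142.9   55.1] mid [ 611.8 -145.    54.3] ext [28.4 26.2  8.3]
side grip/ high 61 med [ 557.7 -122.4   58.9] mid [ 559.6 -125.3   57.3] ext [18.7 19.2 23.8]
side ball 285 med [ 603.5 -136.3   24.8] mid [ 605.2 -143.3   25. ] ext [114.3  52.4  29.9]
side shaft 50 med [582.3 166.9  65.5] mid [583.8 165.2  64.7] ext [17.5 21.2 11.5]
side collar 105 med [580.4 169.1  48.9] mid [590.6 165.9  50.8] ext [48.7 36.2  9.3]
side blue [294.8 241.2] 333 ((583.8834838867188, 165.054443359375), (62.76709747314453, 60.16671371459961), 17.114595413208008)
side blue [286.4 260.7] 367 ((562.3587036132812, 238.1871795654297), (95.26780700683594, 28.799339294433594), 15.368988037109375)
side blue [271.4 297.1] 459 ((532.3443603515625, 341.99932861328125), (94.19931030273438, 26.37871551513672), 15.355731010437012)
```

```bash
python3 -m jog '[[[0.0393,0.0469,0,-0.082],[0.0393,0.0469,0,-0.082],[0.0393,0.0469,0,-0.082],[0.0393,0.0469,0,-0.082],[0.0393,0.0469,0,-0.082],[0.0393,0.0469,0,-0.082],[0.0393,0.0469,0,-0.082],[0.0393,0.0469,0,-0.082],[0.0400,0.0469,0,-0.086],[0,0,0,0]]]' 0.2
python3 - <<'E'
from h import *
a=cv2.imread('pics/top0.png');b=cv2.imread('pics/side0.png')
A=cv2.resize(a[210:240,243:273],(400,400),interpolation=3)
C=cv2.resize(b[218:258,275:315],(400,400),interpolation=3)
cv2.imwrite('pics/crop1.png',np.hstack([A,C]))
E
```

```text
t: 1.35
ee_pos: [615.7, -142.5, 221.9]
tool_rot: [-3.103, 0.482, -0.0]
wrist_force: [0.6, -0.7, -0.6]
opening: 0.799
grasp_force: 0.0
```

View pics/crop1.png

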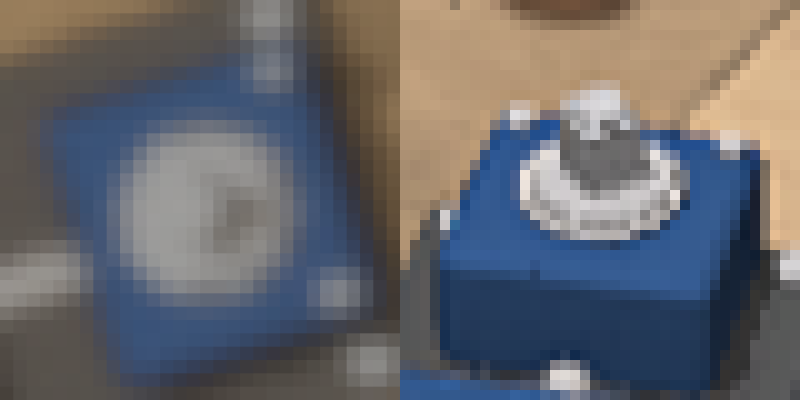

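Side crop: the collar ellipse is centred at ≈(294.9,236). The square's three visible edges are at columns ≈291, 295 and 300, which puts its faces at about 64° (mod 90°) in world yaw. Next I'll pin down both centres from the two views.

Run:
```python
from h import *
s=manip.read_state();print(s['ee_pos'],s['joint_pos'].round(3))
print('collar top',ray('top',257.9,225.6,50),'side',ray('side',294.9,235.8,50))
# boss top face via depth+masks in side: bright pixels, boss column centre
b=cv2.imread('pics/side0.png');D=np.load('side0.npy');P=cloud('side',D)
m=(np.hypot(P[...,0]-613,P[...,1]+145)<28)&(P[...,2]>53)&(P[...,2]<60)
v,u=np.nonzero(m);print('boss top px',u.min(),u.max(),v.min(),v.max(),ray('side',(u.min()+u.max())/2,(v.min()+v.max())/2,57))
r=cv2.minAreaRect(P[m][:,:2].astype(np.float32));print(r)
g=cv2.cvtColor(b,cv2.COLOR_BGR2GRAY);m=(np.hypot(P[...,0]-560,P[...,1]+127)<25)&(g<50)&(P[...,2]>35)
v,u=np.nonzero(m);print('grip px',u.min(),u.max(),v.min(),v.max(),ray('side',(u.min()+u.max())/2,v.min()+2,69))
a=cv2.imread('pics/top0.png');D=np.load('top0.npy');P=cloud('top',D)
m=(np.hypot(P[...,0]-613,P[...,1]+145)<28)&(P[...,2]>50)
v,u=np.nonzero(m);print('top boss',u.mean(),v.mean(),ray('top',u.mean(),v.mean(),55))
```

```text
[ 615.73291237 -142.46583973  221.94815122] [-4.040e-01  5.380e-01  1.415e+00  1.000e-03  1.189e+00  1.474e+00]
collar top [587.10789849 163.41302697  50.        ] side [583.38330505 165.48246329  50.        ]
boss top px 337 348 171 175 [ 610.51536648 -142.76615032   57.        ]
((612.9882202148438, -145.83718872070312), (23.20927619934082, 25.933618545532227), 70.38656616210938)
grip px 354 360 175 188 [ 558.08216487 -120.43645433   69.        ]
top boss 366.06944444444446 212.97222222222223 [ 614.38739343 -146.31267725   55.        ]
```

```bash
python3 -m jog '[[[-0.0032,-0.0023,-0.03,-0.01],[0,0,-0.03,0],[0,0,-0.03,0],[0,0,-0.03,0],[0,0,-0.03,0],[0,0,-0.022,0],[0,0,-0.016,0],[0,0,-0.006,0],[0,0,0,0],[0,0,0,0]]]' 0.3
python3 - <<'E'
from h import *
a=[]
for n in('side','top'):
    I,D=snap(n,n+'1');a.append(I)
A=cv2.resize(a[0][100:220,285:415],(433,400),interpolation=3);B=cv2.resize(a[1][180:260,320:400],(360,360),interpolation=3)
o=np.zeros((400,800,3),np.uint8);o[:,:433]=A;o[:360,433:793]=B;cv2.imwrite('pics/crop2.png',o[...,::-1])
E
```

```text
t: 2.6
ee_pos: [611.2, -149.2, 29.5]
tool_rot: [3.1, -0.507, 0.003]
wrist_force: [0.2, -0.6, 0.1]
opening: 0.698
grasp_force: 0.0
```

View pics/crop2.png

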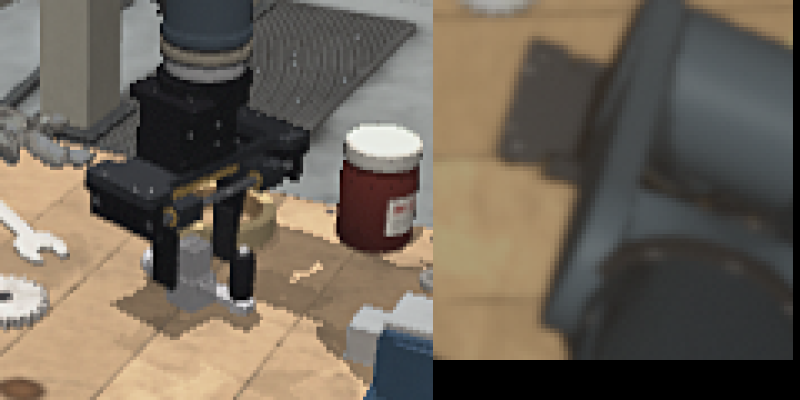

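The side crop shows the fingers straddling the boss, with the grip post clear of them. The TCP is about 4 mm short in y, so I'll correct that and close.

```bash
python3 -m jog '[[[0.0015,0.0042,-0.001,0],[0,0,0,0],[0,0,0,0],[0,0,0,0],[0,0,0,0],[0,0,0,0],[0,0,0,0],[0,0,0,0],[0,0,0,0],[0,0,0,0]]]' 0.3; python3 -m jog '[[[0,0,0,0],[0,0,0,0],[0,0,0,0],[0,0,0,0],[0,0,0,0],[0,0,0,0],[0,0,0,0],[0,0,0.002,0],[0,0,0.04,0],[0,0,0.04,0]]]' 1 35
```

```text
t: 3.95
ee_pos: [612.0, -144.7, 27.6]
tool_rot: [-3.1, 0.507, -0.0]
wrist_force: [-0.3, -0.2, -0.5]
opening: 0.705
grasp_force: 0.0
t: 5.2
ee_pos: [611.2, -143.8, 109.3]
tool_rot: [-3.099, 0.507, 0.004]
wrist_force: [0.4, 0.2, -2.8]
opening: 0.275
grasp_force: 35.0
```

```bash
python3 -m jog '[[[0,0,0.02,0],[-0.0039,0.0442,0,-0.02],[-0.0039,0.0442,0,-0.02],[-0.0039,0.0442,0,-0.02],[-0.0039,0.0442,0,-0.02],[-0.0039,0.0442,0,-0.02],[-0.0039,0.0442,0,-0.02],[-0.0039,0.0438,0,-0.01],[0,0,0,0],[0,0,0,0]]]'
python3 -m jog '[[[0,0,-0.01,0],[0,0,-0.01,0],[0,0,0,0],[0,0,0,0],[0,0,0,0],[0,0,0,0],[0,0,0,0],[0,0,0,0],[0,0,0,0],[0,0,0,0]]]'
python3 - <<'E'
from h import *
print(manip.read_state()['ee_pos'],manip.read_state()['joint_pos'].round(2))
a=[]
for n in('side','top'):
    I,D=snap(n,n+'2');a.append(I)
A=cv2.resize(a[0][190:270,255:335],(480,480),interpolation=3);B=cv2.resize(a[1][200:250,235:285],(320,320),interpolation=3)
o=np.zeros((480,800,3),np.uint8);o[:,:480]=A;o[:320,480:]=B;cv2.imwrite('pics/crop3.png',o[...,::-1])
E
```

```text
t: 6.45
ee_pos: [584.2, 164.5, 129.2]
tool_rot: [3.061, -0.706, -0.001]
wrist_force: [0.5, -0.6, -3.4]
opening: 0.269
grasp_force: 35.0
t: 7.7
ee_pos: [584.7, 164.4, 109.6]
tool_rot: [-3.061, 0.707, -0.0]
wrist_force: [0.1, -0.1, -3.5]
opening: 0.274
grasp_force: 35.0
[584.69895524 164.39278482 109.5684331 ] [0.09 0.65 1.57 0.   0.92 2.12]
```

View pics/crop3.png

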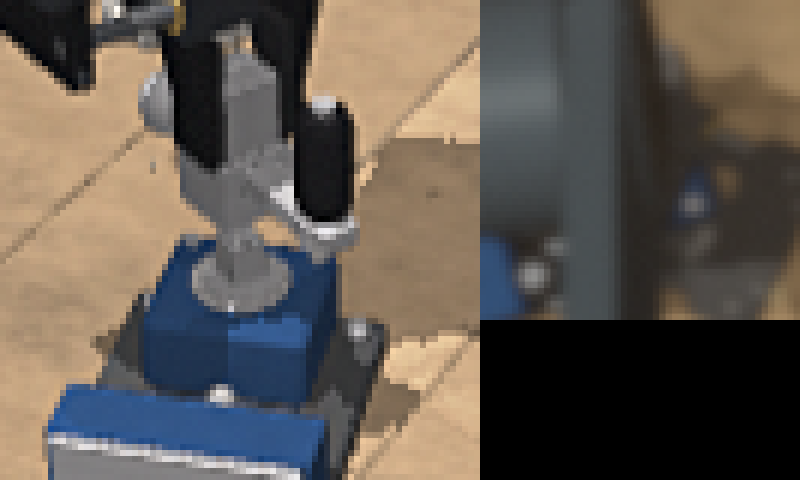

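The side crop shows the hub right above the shaft end, with near edges at crop columns ≈237 (hub) and ≈235 (shaft). They look aligned, so I'll lower it gently.

```bash
python3 -m jog '[[[0,0,-0.006,0],[0,0,-0.004,0],[0,0,-0.002,0],[0,0,-0.002,0],[0,0,-0.001,0],[0,0,-0.001,0],[0,0,-0.001,0],[0,0,0,0],[0,0,0,0],[0,0,0,0]]]'
```

```text
t: 9.05
ee_pos: [584.9, 164.4, 93.5]
tool_rot: [-3.061, 0.707, -0.001]
wrist_force: [-2.5, -0.8, 5.5]
opening: 0.272
grasp_force: 35.1
```

```bash
python3 -m jog '[[[-0.001,0,0,0],[0,0,0,0],[0,0,0,0.035],[0,0,0,0.035],[0,0,0,0],[0,0,0,0],[0,0,0,0],[0,0,0,0],[0,0,0,0],[0,0,0,0]]]';python3 -c "
from station import manip as m;s=m.read_state();print(s['wrist_torque'],s['ee_pos'],s['wrist_force'])"
```

```text
t: 10.3
ee_pos: [583.6, 164.0, 92.2]
tool_rot: [3.083, -0.599, -0.0]
wrist_force: [1.5, -5.5, -6.0]
opening: 0.275
grasp_force: 35.1
[-1.01506323 -0.17020285 -0.0882432 ] [583.61771615 163.95637342  92.24813697] [ 1.48801005 -5.50597744 -6.01615863]
```

```bash
python3 -m jog '[[[0,-0.0007,0,0],[0,0,-0.001,0],[0,0,-0.001,0],[0,0,-0.001,0],[0,0,-0.001,0],[0,0,-0.001,0],[0,0,-0.001,0],[0,0,0,0],[0,0,0,0],[0,0,0,0]]]';python3 -c "
from station import manip as m;s=m.read_state();print(s['wrist_torque'],s['ee_pos'],s['wrist_force'])"
```

```text
t: 11.55
ee_pos: [583.8, 163.6, 86.6]
tool_rot: [3.084, -0.6, 0.0]
wrist_force: [-0.0, -4.1, 2.4]
opening: 0.276
grasp_force: 35.2
[-0.86399252  0.07941851 -0.10653538] [583.75777238 163.63325172  86.57339707] [-3.65701156e-04 -4.13728890e+00  2.44216143e+00]
```

```bash
python3 -m jog '[[[0,-0.0007,0,-0.015],[0,0,-0.001,0],[0,0,-0.0015,0],[0,0,-0.0015,0],[0,0,-0.0015,0],[0,0,-0.0015,0],[0,0,-0.001,0],[0,0,-0.001,0],[0,0,0,0],[0,0,0,0]]]';python3 -c "
from station import manip as m;s=m.read_state();print(s['wrist_torque'],s['ee_pos'],s['wrist_force'])"
```

```text
t: 12.8
ee_pos: [583.8, 163.3, 77.6]
tool_rot: [-3.078, 0.623, -0.0]
wrist_force: [-0.3, 2.4, 1.2]
opening: 0.273
grasp_force: 35.0
[ 0.53636989 -0.02202963 -0.07370196] [583.80248041 163.28909569  77.56157692] [-0.29795959  2.42954763  1.23833826]
```

```bash
python3 -m jog '[[[0,0,-0.001,0],[0,0,0,0],[0,0,0,0],[0,0,0,0],[0,0,0,0],[0,0,0,0],[0,0,0,0],[0,0,0,0],[0,0,0,0],[0,0,0,0]]]';python3 -m jog '[[[0,0,0,0],[0,0,0,0],[0,0,0,0],[0,0,0,0],[0,0,0,0],[0,0,0.02,0],[0,0,0.03,0],[0,0,0.03,0],[0,0,0,0],[0,0,0,0]]]' 0.3
python3 - <<'E'
from h import *
a=[]
for n in('side','top'):
    I,D=snap(n,n+'3');a.append(I)
    P=cloud(n,D);m=(D>0)&(np.hypot(P[...,0]-584,P[...,1]-163)<20)&(P[...,2]>85)&(P[...,2]<125)
    q=P[m];print(n,len(q),np.percentile(q[:,2],[50,90,97]) if len(q) else'')
A=cv2.resize(a[0][170:270,250:350],(480,480),interpolation=3);B=cv2.resize(a[1][200:250,235:285],(320,320),interpolation=3)
o=np.zeros((480,800,3),np.uint8);o[:,:480]=A;o[:320,480:]=B;cv2.imwrite('pics/crop4.png',o[...,::-1])
E
```

```text
t: 14.05
ee_pos: [583.8, 163.3, 77.5]
tool_rot: [-3.079, 0.623, -0.001]
wrist_force: [-1.4, 2.3, 6.5]
opening: 0.272
grasp_force: 35.0
t: 15.3
ee_pos: [583.0, 162.9, 155.7]
tool_rot: [3.079, -0.623, -0.002]
wrist_force: [-0.2, 0.5, -0.7]
opening: 0.701
grasp_force: 0.0
side 175 [100.70073592 106.66083221 107.48812966]
top 0
```

View pics/crop4.png

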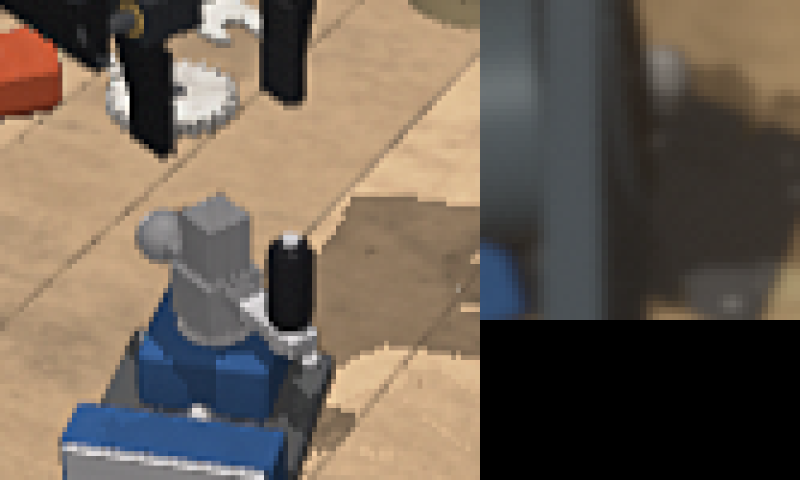

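The crank is seated: the boss top reads 107 mm, as it should. The grip top is at crop (290,238). Next I'll go above the grip.

```bash
python3 -m jog '[[[-0.0125,0.0054,0,0],[-0.0125,0.0054,0,0],[-0.0125,0.0054,0,0],[-0.0125,0.0054,0,0],[0,0,-0.01,0],[0,0,-0.01,0],[0,0,0,0],[0,0,0,0],[0,0,0,0],[0,0,0,0]]]' 0.35
python3 - <<'E'
from h import *
print(manip.read_state()['ee_pos'])
I=cv2.imread('pics/crop4.png')
I=np.load('side3.npy');P=cloud('side',I)
m=(np.hypot(P[...,0]-533,P[...,1]-185)<20)&(P[...,2]>85)
v,u=np.nonzero(m);print(u.min(),u.max(),v.min(),v.max(),ray('side',(u.min()+u.max())/2,v.min()+2.5,119),np.median(P[m],0))
# boss same way
m=(np.hypot(P[...,0]-584,P[...,1]-164)<18)&(P[...,2]>104)
v,u=np.nonzero(m);print(ray('side',(u.min()+u.max())/2,(v.min()+v.max())/2,107),cv2.minAreaRect(P[m][:,:2].astype(np.float32)))
E
```

```text
t: 16.65
ee_pos: [534.0, 184.5, 136.8]
tool_rot: [-3.079, 0.623, -0.001]
wrist_force: [-0.1, -0.0, -0.3]
opening: 0.653
grasp_force: 0.0
[534.01739868 184.5319702  136.78806698]
301 315 70 236 [1069.61254718 -780.43506733  119.        ] [546.14319379 182.81137513 319.51578599]
[673.09930621  14.56295808 107.        ] ((583.5037841796875, 164.84890747070312), (24.10681915283203, 28.469635009765625), 64.58912658691406)
```

```bash
python3 -m jog '[[[-0.0005,0,-0.02,0],[0,0,-0.02,0],[0,0,-0.01,0],[0,0,-0.005,0],[0,0,0,0],[0,0,0,0],[0,0,0,0],[0,0,0,0],[0,0,0,0],[0,0,0,0]]]' 0.4
python3 -m jog '[[[0,0,0,0],[0,0,0,0],[0,0,0,0],[0,0,0,0],[0,0,0,0],[0,0,0,0],[0,0,0,0],[0,0,0,0],[0,0,-0.0006,0],[0,0,0,0]]]' 1 50
```

```text
t: 17.9
ee_pos: [533.2, 184.6, 81.6]
tool_rot: [-3.079, 0.623, -0.0]
wrist_force: [0.2, -0.2, 0.1]
opening: 0.599
grasp_force: 0.0
t: 19.15
ee_pos: [533.2, 184.7, 81.3]
tool_rot: [-3.079, 0.623, -0.0]
wrist_force: [-0.9, 1.9, 3.4]
opening: 0.224
grasp_force: 49.9
```

Run:
```python
import numpy as np
a=np.radians(157-15*np.arange(25));p=np.c_[55*np.cos(a),55*np.sin(a)].round(1)/1000
for i,d in enumerate(np.diff(p,axis=0)): print(i,157-15*i,'[%.4f,%.4f,0,0]'%tuple(d))
```

```text
0 157 [0.0073,0.0124,0,0]
1 142 [0.0102,0.0100,0,0]
2 127 [0.0125,0.0071,0,0]
3 112 [0.0139,0.0036,0,0]
4 97 [0.0144,-0.0001,0,0]
5 82 [0.0138,-0.0039,0,0]
6 67 [0.0124,-0.0073,0,0]
7 52 [0.0100,-0.0102,0,0]
8 37 [0.0071,-0.0125,0,0]
9 22 [0.0036,-0.0139,0,0]
10 7 [-0.0001,-0.0144,0,0]
11 -8 [-0.0039,-0.0138,0,0]
12 -23 [-0.0073,-0.0124,0,0]
13 -38 [-0.0102,-0.0100,0,0]
14 -53 [-0.0125,-0.0071,0,0]
15 -68 [-0.0139,-0.0036,0,0]
16 -83 [-0.0144,0.0001,0,0]
17 -98 [-0.0138,0.0039,0,0]
18 -113 [-0.0124,0.0073,0,0]
19 -128 [-0.0100,0.0102,0,0]
20 -143 [-0.0071,0.0125,0,0]
21 -158 [-0.0036,0.0139,0,0]
22 -173 [0.0001,0.0144,0,0]
23 -188 [0.0039,0.0138,0,0]
```

```bash
python3 -m jog '[[[0.0073,0.0124,0,0],[0.0102,0.0100,0,0],[0.0125,0.0071,0,0],[0.0139,0.0036,0,0],[0.0144,-0.0001,0,0],[0.0138,-0.0039,0,0],[0,0,0,0],[0,0,0,0],[0,0,0,0],[0,0,0,0]]]'
```

```text
t: 20.4
ee_pos: [606.0, 213.9, 81.2]
tool_rot: [-3.079, 0.622, -0.002]
wrist_force: [0.7, -1.2, 5.1]
opening: 0.227
grasp_force: 50.0
```

```bash
python3 -m jog '[[[0.0124,-0.0073,0,0],[0.0100,-0.0102,0,0],[0.0071,-0.0125,0,0],[0.0036,-0.0139,0,0],[-0.0001,-0.0144,0,0],[-0.0039,-0.0138,0,0],[-0.0073,-0.0124,0,0],[-0.0102,-0.0100,0,0],[-0.0125,-0.0071,0,0],[0,0,0,0]]]'
python3 -m jog '[[[-0.0139,-0.0036,0,0],[-0.0144,0.0001,0,0],[-0.0138,0.0039,0,0],[-0.0124,0.0073,0,0],[-0.0100,0.0102,0,0],[-0.0071,0.0125,0,0],[-0.0036,0.0139,0,0],[0.0001,0.0144,0,0],[0.0039,0.0138,0,0],[0,0,0,0]]]'
python3 - <<'E'
from h import *
b0=None
for f in('side0','side3','now'):
    if f=='now': I,D=snap('side','side4');I=I[...,::-1]
    else: D=np.load(f+'.npy');I=cv2.imread('pics/'+f+'.png')
    P=cloud('side',D);hsv=cv2.cvtColor(np.ascontiguousarray(I),cv2.COLOR_BGR2HSV)
    ax=np.array([-.272,.962]);q=(P[...,:2]-[583.9,163.3])@ax;x=(P[...,:2]-[583.9,163.3])@np.array([.962,.272])
    blue=(hsv[...,0]>100)&(hsv[...,0]<125)&(hsv[...,1]>120)&(abs(P[...,2]-42)<3)&(q>45)&(q<210)&(abs(x)<42)
    h=q[blue];j=h[h<155];k=h[h>155]
    wood=(hsv[...,0]<25)&(hsv[...,1]>60)&(abs(P[...,2]-34)<3)&(abs(x)<40)&(q>60)&(q<200)
    print(f,'jaw',np.percentile(j,[1,99]) if len(j) else '', 'fixed',np.percentile(k,[1,99]) if len(k) else '','block',np.percentile(q[wood],[1,99]) if wood.any() else '')
E
```

```text
t: 21.65
ee_pos: [602.3, 111.0, 81.1]
tool_rot: [3.078, -0.623, -0.004]
wrist_force: [-0.4, -0.2, 5.8]
opening: 0.23
grasp_force: 50.0
t: 22.9
ee_pos: [533.3, 186.0, 80.8]
tool_rot: [-3.079, 0.621, 0.001]
wrist_force: [1.2, 0.4, 6.1]
opening: 0.228
grasp_force: 50.0
side0 jaw [65.15088604 91.13992245] fixed [173.18144391 197.5091063 ] block [129.19970161 162.67096654]
side3 jaw [64.5501128  90.57935558] fixed [173.14780087 197.20575571] block [129.46138161 162.60294164]
now jaw [ 79.3643437  105.43901525] fixed [173.42814925 197.57308814] block [129.63594819 162.95512494]
```

```bash
python3 -m jog '[[[0.0073,0.0124,0,0],[0.0102,0.0100,0,0],[0.0125,0.0071,0,0],[0.0139,0.0036,0,0],[0.0144,-0.0001,0,0],[0.0138,-0.0039,0,0],[0.0124,-0.0073,0,0],[0.0100,-0.0102,0,0],[0.0071,-0.0125,0,0],[0.0036,-0.0139,0,0]]]'
python3 -m jog '[[[-0.0001,-0.0144,0,0],[-0.0039,-0.0138,0,0],[-0.0073,-0.0124,0,0],[-0.0102,-0.0100,0,0],[-0.0125,-0.0071,0,0],[-0.0139,-0.0036,0,0],[-0.0144,0.0001,0,0],[-0.0138,0.0039,0,0],[-0.0124,0.0073,0,0],[-0.0100,0.0102,0,0]]]'
python3 -m jog '[[[-0.0071,0.0125,0,0],[-0.0036,0.0139,0,0],[0.0001,0.0144,0,0],[0.0039,0.0138,0,0],[0,0,0,0],[0,0,0,0],[0,0,0,0],[0,0,0,0],[0,0,0,0],[0,0,0,0]]]'
cat > meas.py <<'E'
from h import *
import sys
def meas(name):
    I,D=snap('side',name);I=np.ascontiguousarray(I[...,::-1])
    P=cloud('side',D);hsv=cv2.cvtColor(I,cv2.COLOR_BGR2HSV)
    ax=np.array([-.272,.962]);q=(P[...,:2]-[583.9,163.3])@ax;x=(P[...,:2]-[583.9,163.3])@np.array([.962,.272])
    blue=(hsv[...,0]>100)&(hsv[...,0]<125)&(hsv[...,1]>120)&(abs(P[...,2]-42)<3)&(q>45)&(q<210)&(abs(x)<42)
    h=q[blue];j=h[h<155];k=h[h>155]
    wood=(hsv[...,0]<25)&(hsv[...,1]>60)&(abs(P[...,2]-34)<3)&(abs(x)<40)&(q>60)&(q<200)
    print('jaw',np.percentile(j,[1,99]),'fixed',np.percentile(k,[1,99]),'block',np.percentile(q[wood],[1,50,99]))
    return I
I=meas(sys.argv[1])
cv2.imwrite('pics/z_'+sys.argv[1]+'.png',cv2.resize(I[200:330,220:350],(585,585),interpolation=3))
E
python3 meas.py side5
```

```text
t: 24.2
ee_pos: [638.5, 171.3, 81.2]
tool_rot: [-3.075, 0.624, 0.002]
wrist_force: [2.1, 3.4, 6.0]
opening: 0.231
grasp_force: 50.0
t: 25.45
ee_pos: [539.5, 130.2, 81.0]
tool_rot: [3.079, -0.622, 0.001]
wrist_force: [5.3, -0.0, 3.4]
opening: 0.23
grasp_force: 50.0
t: 26.7
ee_pos: [532.6, 184.5, 80.8]
tool_rot: [3.079, -0.623, -0.002]
wrist_force: [0.1, 1.0, 5.0]
opening: 0.228
grasp_force: 50.0
jaw [ 94.18395574 120.79670488] fixed [173.73759207 197.0059661 ] block [128.7185041  146.58676638 163.49325779]
```

View pics/z_side5.png

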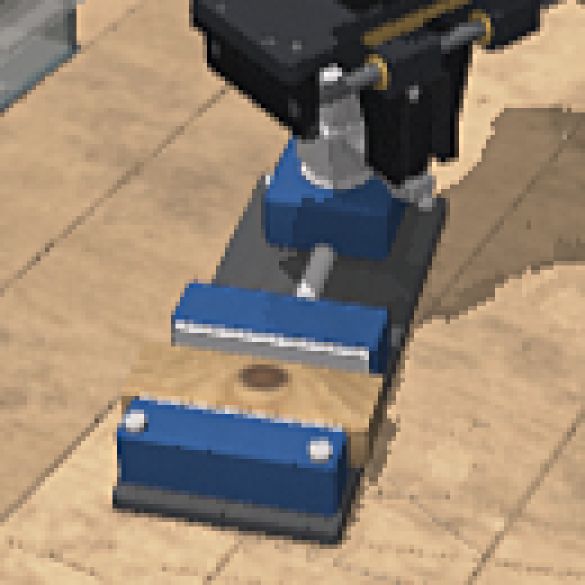

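The side view shows the jaw front at axis position ≈120.5, the block at 128.7–163.5 and not yet touched, and the fixed blue at 173.5. About 6–10 mm of jaw travel remains. I'll wind 90° more and turn the gripper half round, so its slip direction follows the tangent. Then a light grip can act as a torque limiter.

```bash
python3 -m jog '[[[0.0073,0.0124,0,0.17],[0.0102,0.0100,0,0.17],[0.0125,0.0071,0,0.17],[0.0139,0.0036,0,0.17],[0.0144,-0.0001,0,0.17],[0.0138,-0.0039,0,0.17],[0,0,0,0.17],[0,0,0,0.17],[0,0,0,0.17],[0,0,0,0.17]]]'
python3 -m jog '[[[0,0,0,0.17],[0,0,0,0.17],[0,0,0,0.17],[0,0,0,0.17],[0,0,0,0.17],[0,0,0,0.17],[0,0,0,0.17],[0,0,0,0.17],[0,0,0.0005,0.08],[0,0,0,0]]]'
python3 meas.py side6; python3 -c "
from station import manip as m;s=m.read_state();print(s['joint_pos'].round(2))"
```

```text
t: 28.0
ee_pos: [604.1, 212.7, 80.7]
tool_rot: [-2.494, -1.909, 0.005]
wrist_force: [0.4, -1.2, 5.2]
opening: 0.23
grasp_force: 50.0
t: 29.25
ee_pos: [604.9, 214.0, 81.3]
tool_rot: [-0.627, -3.077, -0.001]
wrist_force: [1.5, 2.2, 3.5]
opening: 0.231
grasp_force: 50.0
jaw [ 97.64647644 123.83561448] fixed [172.90649534 197.51617067] block [129.05833361 146.74597924 162.48845419]
[ 0.17  0.72  1.5   0.    0.92 -1.  ]
```

```bash
python3 - <<'E'
import numpy as np
a=np.radians(67-3*np.arange(61));p=np.c_[55*np.cos(a),55*np.sin(a)].round(1)/1000
d=np.diff(p,axis=0)
for i in range(0,60,10): print(67-3*i,','.join('[%.4f,%.4f,0,-0.052]'%tuple(x) for x in d[i:i+10]))
E
python3 -m jog '[[[0,0,0,0],[0,0,0,0],[0,0,0,0],[0.0026,-0.0012,0,-0.052],[0.0026,-0.0012,0,-0.052],[0.0025,-0.0014,0,-0.052],[0,0,0,0],[0,0,0,0],[0,0,0,0],[0,0,0,0]]]' 1 6
```

```text
67 [0.0026,-0.0012,0,-0.052],[0.0026,-0.0013,0,-0.052],[0.0024,-0.0015,0,-0.052],[0.0024,-0.0015,0,-0.052],[0.0024,-0.0018,0,-0.052],[0.0022,-0.0018,0,-0.052],[0.0021,-0.0019,0,-0.052],[0.0020,-0.0021,0,-0.052],[0.0019,-0.0021,0,-0.052],[0.0018,-0.0023,0,-0.052]
37 [0.0017,-0.0023,0,-0.052],[0.0015,-0.0025,0,-0.052],[0.0015,-0.0025,0,-0.052],[0.0012,-0.0026,0,-0.052],[0.0012,-0.0026,0,-0.052],[0.0010,-0.0027,0,-0.052],[0.0009,-0.0027,0,-0.052],[0.0007,-0.0028,0,-0.052],[0.0006,-0.0028,0,-0.052],[0.0004,-0.0029,0,-0.052]
7 [0.0003,-0.0029,0,-0.052],[0.0001,-0.0028,0,-0.052],[0.0000,-0.0029,0,-0.052],[-0.0002,-0.0029,0,-0.052],[-0.0003,-0.0029,0,-0.052],[-0.0005,-0.0028,0,-0.052],[-0.0006,-0.0028,0,-0.052],[-0.0008,-0.0028,0,-0.052],[-0.0009,-0.0027,0,-0.052],[-0.0011,-0.0027,0,-0.052]
-23 [-0.0012,-0.0026,0,-0.052],[-0.0013,-0.0026,0,-0.052],[-0.0015,-0.0024,0,-0.052],[-0.0015,-0.0024,0,-0.052],[-0.0018,-0.0024,0,-0.052],[-0.0018,-0.0022,0,-0.052],[-0.0019,-0.0021,0,-0.052],[-0.0021,-0.0020,0,-0.052],[-0.0021,-0.0019,0,-0.052],[-0.0023,-0.0018,0,-0.052]
-53 [-0.0023,-0.0017,0,-0.052],[-0.0025,-0.0015,0,-0.052],[-0.0025,-0.0015,0,-0.052],[-0.0026,-0.0012,0,-0.052],[-0.0026,-0.0012,0,-0.052],[-0.0027,-0.0010,0,-0.052],[-0.0027,-0.0009,0,-0.052],[-0.0028,-0.0007,0,-0.052],[-0.0028,-0.0006,0,-0.052],[-0.0029,-0.0004,0,-0.052]
-83 [-0.0029,-0.0003,0,-0.052],[-0.0028,-0.0001,0,-0.052],[-0.0029,0.0000,0,-0.052],[-0.0029,0.0002,0,-0.052],[-0.0029,0.0003,0,-0.052],[-0.0028,0.0005,0,-0.052],[-0.0028,0.0006,0,-0.052],[-0.0028,0.0008,0,-0.052],[-0.0027,0.0009,0,-0.052],[-0.0027,0.0011,0,-0.052]
t: 30.55
ee_pos: [612.5, 210.4, 81.3]
tool_rot: [-0.862, -3.02, -0.001]
wrist_force: [-0.4, 5.7, 3.0]
opening: 0.238
grasp_force: 6.0
```

```bash
python3 -m jog '[[[0.0024,-0.0015,0,-0.052],[0.0024,-0.0018,0,-0.052],[0.0022,-0.0018,0,-0.052],[0.0021,-0.0019,0,-0.052],[0.0020,-0.0021,0,-0.052],[0.0019,-0.0021,0,-0.052],[0.0018,-0.0023,0,-0.052],[0,0,0,0],[0,0,0,0],[0,0,0,0]]]'
python3 meas.py side7
```

```text
t: 31.8
ee_pos: [628.8, 196.6, 81.6]
tool_rot: [1.394, 2.814, 0.002]
wrist_force: [2.0, 4.9, 2.8]
opening: 0.236
grasp_force: 6.0
jaw [ 98.80045788 125.14546748] fixed [173.03915514 197.63680522] block [129.68779718 146.38332245 162.87057493]
```

```bash
python3 -m jog '[[[0.0017,-0.0023,0,-0.052],[0.0015,-0.0025,0,-0.052],[0.0015,-0.0025,0,-0.052],[0.0012,-0.0026,0,-0.052],[0.0012,-0.0026,0,-0.052],[0.0010,-0.0027,0,-0.052],[0.0009,-0.0027,0,-0.052],[0,0,0,0],[0,0,0,0],[0,0,0,0]]]'
python3 -m jog '[[[0.0007,-0.0028,0,-0.052],[0.0006,-0.0028,0,-0.052],[0.0004,-0.0029,0,-0.052],[0.0003,-0.0029,0,-0.052],[0.0001,-0.0028,0,-0.052],[0.0000,-0.0029,0,-0.052],[-0.0002,-0.0029,0,-0.052],[0,0,0,0],[0,0,0,0],[0,0,0,0]]]'
python3 meas.py side8
```

```text
t: 33.1
ee_pos: [638.4, 178.3, 81.6]
tool_rot: [1.878, 2.514, 0.003]
wrist_force: [2.8, 3.7, 1.7]
opening: 0.243
grasp_force: 6.0
t: 34.35
ee_pos: [640.6, 157.8, 81.7]
tool_rot: [2.301, 2.133, 0.003]
wrist_force: [4.3, 1.7, 1.2]
opening: 0.236
grasp_force: 6.0
jaw [100.28842173 127.08200703] fixed [173.63556405 197.12105996] block [131.24483035 146.84870867 162.68230144]
```

```bash
python3 -m jog '[[[0.0007,-0.0029,0,-0.052],[-0.0001,-0.0028,0,-0.052],[-0.0006,-0.0028,0,-0.052],[-0.0008,-0.0028,0,-0.052],[-0.0009,-0.0027,0,-0.052],[-0.0011,-0.0027,0,-0.052],[0,0,0,0],[0,0,0,0],[0,0,0,0],[0,0,0,0]]]'
python3 meas.py side9
```

```text
t: 35.65
ee_pos: [636.6, 141.3, 81.6]
tool_rot: [2.608, 1.749, 0.001]
wrist_force: [4.7, 0.4, 1.0]
opening: 0.24
grasp_force: 6.0
jaw [101.35414871 128.1597559 ] fixed [173.56345502 197.36650292] block [131.55455437 147.9166759  162.67396914]
```

```bash
python3 -m jog '[[[-0.0012,-0.0026,0,-0.052],[-0.0013,-0.0026,0,-0.052],[-0.0015,-0.0024,0,-0.052],[-0.0015,-0.0024,0,-0.052],[-0.0018,-0.0024,0,-0.052],[-0.0018,-0.0022,0,-0.052],[0,0,0,0],[0,0,0,0],[0,0,0,0],[0,0,0,0]]]'
python3 meas.py s10
python3 -m jog '[[[-0.0019,-0.0021,0,-0.052],[-0.0021,-0.0020,0,-0.052],[-0.0021,-0.0019,0,-0.052],[-0.0023,-0.0018,0,-0.052],[-0.0023,-0.0017,0,-0.052],[0,0,0,0],[0,0,0,0],[0,0,0,0],[0,0,0,0],[0,0,0,0]]]'
python3 meas.py s11
```

```text
t: 36.95
ee_pos: [627.6, 126.7, 81.7]
tool_rot: [2.848, 1.322, 0.002]
wrist_force: [6.0, -1.4, 1.8]
opening: 0.238
grasp_force: 6.0
jaw [102.57435662 128.54616932] fixed [173.23682456 197.36529104] block [132.03623623 147.342465   162.95713861]
t: 38.25
ee_pos: [616.6, 116.8, 81.6]
tool_rot: [2.995, 0.942, 0.001]
wrist_force: [4.4, -2.0, 1.5]
opening: 0.236
grasp_force: 6.0
jaw [102.54698556 129.10050849] fixed [172.87001788 197.40176035] block [132.7585493  148.40399937 163.19465816]
```

```bash
python3 -m jog '[[[-0.0025,-0.0015,0,-0.052],[-0.0025,-0.0015,0,-0.052],[-0.0026,-0.0012,0,-0.052],[-0.0026,-0.0012,0,-0.052],[-0.0027,-0.0010,0,-0.052],[0,0,0,0],[0,0,0,0],[0,0,0,0],[0,0,0,0],[0,0,0,0]]]'
python3 -m jog '[[[-0.0027,-0.0009,0,-0.052],[-0.0028,-0.0007,0,-0.052],[-0.0028,-0.0006,0,-0.052],[-0.0029,-0.0004,0,-0.052],[0,0,0,0],[0,0,0,0],[0,0,0,0],[0,0,0,0],[0,0,0,0],[0,0,0,0]]]'
python3 meas.py s12
```

```text
t: 39.55
ee_pos: [603.1, 110.2, 81.5]
tool_rot: [3.092, 0.546, -0.001]
wrist_force: [3.9, -3.8, 2.8]
opening: 0.239
grasp_force: 6.0
t: 40.8
ee_pos: [594.1, 108.3, 81.9]
tool_rot: [3.133, 0.221, 0.007]
wrist_force: [6.2, -2.6, 0.3]
opening: 0.241
grasp_force: 6.0
jaw [104.06750076 129.75968597] fixed [173.55870794 196.34867706] block [133.26550613 148.09460209 163.37970289]
```

```bash
python3 -m jog '[[[-0.0004,0,0,0],[-0.0004,0,0,0],[0,0,0,0],[0,0,0,0],[0,0,0,0],[0,0,0,0],[0,0,0,0],[0,0,0,0],[0,0,0,0],[0,0,0,0]]]'
```

```text
t: 42.1
ee_pos: [593.9, 108.3, 82.0]
tool_rot: [3.133, 0.221, 0.009]
wrist_force: [7.8, -2.0, 0.3]
opening: 0.24
grasp_force: 6.0
```

The push rose to about 7.5 N with almost no motion, so the block is firmly clamped. I'll relax slightly, open a little and rise straight up.

```bash
python3 -m jog '[[[0.0008,0,0,0],[0,0,0,0],[0,0,0,0],[0,0,0,0],[0,0,0,0],[0,0,0,0],[0,0,0,0],[0,0,0,0],[0,0,0,0],[0,0,0,0]]]' 0.56
python3 -m jog '[[[0,0,0.01,0],[0,0,0.02,0],[0,0,0.03,0],[0,0,0.03,0],[0,0,0.03,0],[-0.04,-0.04,0,0],[-0.04,-0.04,0,0],[-0.04,-0.04,0,0],[0,0,0,0],[0,0,0,0]]]'
python3 meas.py s13
python3 - <<'E'
from h import *
D=np.load('s13.npy');P=cloud('side',D)
m=(np.hypot(P[...,0]-584,P[...,1]-164)<20)&(P[...,2]>85)&(P[...,2]<125);print(np.percentile(P[m][:,2],[50,90,97]))
m&=P[...,2]>104;print(cv2.minAreaRect(P[m][:,:2].astype(np.float32)))
E
```

```text
t: 43.35
ee_pos: [592.0, 108.6, 81.5]
tool_rot: [-3.134, -0.221, 0.0]
wrist_force: [0.4, 1.1, -0.6]
opening: 0.441
grasp_force: 0.0
t: 44.6
ee_pos: [473.0, -11.6, 202.3]
tool_rot: [3.133, 0.22, 0.004]
wrist_force: [-0.0, -1.4, -0.1]
opening: 0.44
grasp_force: 0.0
jaw [104.16697353 129.47697633] fixed [174.03402436 197.46075681] block [133.87042734 148.44850508 162.71666309]
[103.05973288 106.60762291 107.50234601]
((584.7503662109375, 163.84548950195312), (22.58203887939453, 28.00646209716797), 18.65617561340332)
```

View pics/z_s13.png

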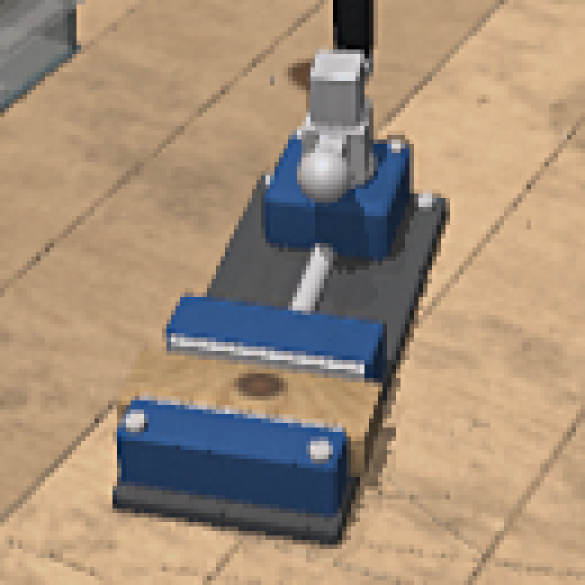

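The final view shows the jaw against the block and the block against the fixed jaw. The crank is seated on the shaft, boss top at 107 mm, and the gripper is clear.

```bash
python3 -c "
from station import manip as m;print(m.close_job())"
```

```text
the job is handed in; nothing more can be done
None
```

I seated the crank on the shaft, wound it about 2.7 turns until the push at the grip stalled at about 7.5 N (roughly 110 N on the block), released it and handed the job in at 44.7 s; no verdict was returned.

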